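# Hold a counting plate flush on a tilted reader

## Task

Read a counting plate: open the reader's shutter all the way by drawing its upright finger tab out to the side, then take the ivory counting plate that lies on the open bench left of the reader and lay it, dark window up and long side up the slope, on the raised port of the tilted head, in the middle across it, its lower end against the ledge. The reader only reads while the plate is pressed flat, so push it gently flush onto the port until both spring pins are fully home, and finish while still gripping it and holding it there. Leave the head at the tilt it has and do not disturb the other things on the bench.

Things in the scene. Friction and masses are not known exactly. Their poses are not given: they have to be found in the camera images.
- plate: Ivory counting plate with a dark window on top, the thing to be held: a flat bar 95 x 35 x 11 mm, 0.09 kg, lying dark window up on the bench left of the reader (the one on the balance at the back is not meant). Origin: centre of the underside; x along the 95 mm length, y along the 35 mm width, z up out of the window side. Either end may go up the slope. Grip it by its two long sides.
- reader: Plate reader, fixed: grey base 150 (x) x 112 (y) x 23 mm with two aluminium cheeks that carry a white tilting head 128 x 88 x 26 mm, leaning toward the base's front. Origin: centre of the base's underside; x to its back, z up. Tilt axis: along its y, 60 mm up, 33 mm behind the origin. The head's tilt, about 14 to 35 degrees, differs each time; friction (about 4 N m) holds it.
- port (a point): Centre of the flat top of the raised aluminium port block on the head, where the plate's underside goes; the plate's origin lies here when it is seated. z: outward normal of the sloped face; x: straight up the slope; y: to the left, away from the shutter tab. The block is 92 (x) x 26 (y) mm and stands 8 mm above the head's face, so fingertips have room below the plate's overhanging long sides.
- ledge (a point): Middle of the top edge of the inner face of the steel ledge across the lower end of the port: 47.5 mm down the slope from the port centre, 6 mm above the port's surface, 40 mm wide. Axes as the port's. The plate's lower end rests against it.
- shutter_tab (a point): Middle of the top edge of the shutter's black finger tab, standing up from the head's right side; axes parallel to the port's. The tab is 28 (x) x 8 (y, its sliding direction) x 30 (z) mm; its top is 22.5 mm above the port block's top. Shut, it stands 52 mm to the right of the port centre; 35 mm are free between it and the block. Pinch it across y from above.
- shutter (a joint): How far the shutter is drawn out, m: 0 shut, 0.028 fully open at its stop. It slides to the right, along the port's -y, with about 2.5 N of friction, and stays where it is left.
- pin_upper (a joint): How far the upper of two spring pins (5 mm thick, on the port's middle line, 30 mm up the slope from its centre) is pressed in, m: 0 out and 4 mm proud of the port, 0.0035 to 0.004 fully home. Spring force 0.9 N out, 2.1 N home.
- pin_lower (a joint): The same for the lower spring pin, 30 mm down the slope from the port centre.
- petri: Bystander, leave alone: clear round glass dish lid, 96 mm across, 12 mm high. Origin: centre of its underside.
- vial: Bystander, leave alone: small clear glass vial, 25 mm across, 30 mm high. Origin: centre of its underside.
- pen: Bystander, leave alone: black pen lying flat, 142 mm long. Origin: centre of its underside.
- cup: Bystander, leave alone: white sample cup with a screw lid, 66 mm across, 64 mm high. Origin: centre of its underside.
- tape: Bystander, leave alone: roll of cream tape lying flat, 54 mm across, 19 mm high. Origin: centre of its underside.
Mind the look-alikes: they are no part of the job. Several things look just like the plate: the one meant starts farthest to the robot's left.

How it is judged:
By the outcome, as a careful person would: the job done as asked, in the order asked, and still so for the second after the job is handed in, while the arm keeps its last pose, push and grip.
It also fails if it takes over 64 s, if anything falls off the work surface, if the arm or the gripper's body presses on something with over 40 N, if the wrist force passes 120 N, or if a joint passes its speed limit or range.

## Robot

A 6-joint arm with a two-finger parallel gripper is mounted at the origin on a cart in front of the work surface, level with it; the furniture and walls round the work are solid. World frame = base frame: x ahead of the robot, y to its left, z up, the work surface at z = 0. Lengths are in mm, angles in degrees, forces in N, time in s.
With the tool pointing down it reaches from about 350 to 850 mm from the base axis. Payload 8.1 kg.
Tool frame: the origin (TCP) lies on the centre line of the jaws, within the pads' length; the fingertips stand 19 mm ahead of it and the grasp point (between the pads) is the TCP; z points along the fingers, y is the direction in which the jaws open and shut (so a half turn about z gives the same grasp; the last joint's range is limited). The gripper opens to 85 mm and grips with 20 to 120 N. Pads are 22 mm wide; open, the fingers measure 114 mm over their backs; the gripper's body (76 mm by 85 mm) begins 54 mm behind the grasp point. The pads swing forward as they close: fully open they stand 13 mm farther back than shut.
Start: joints at [66.268, 7.471, 85.268, -0, 87.261, -4.893], TCP at [193.723, 567.87, 250.292] pointing down, gripper open.
Joint ranges: [-169.43, 169.43], [-51.17, 129.36], [1.28, 143.12], [-76.62, 256.62], [0, 156.53], [-152.29, 152.29]. Speed limits (degrees/s): [136.94, 136.94, 159.86, 180, 180, 180].

## Interface

Orientations are given as [roll, pitch, yaw] about the fixed x, y, z axes, in that order (R = Rz(yaw) Ry(pitch) Rx(roll)).
In Python, from bench import r, viewer gives the robot as it stands.
- The arm moves only by the tool carry_out, never from a script. Its argument "commands" is a list that holds one entry, the list of rows, each a list of 7 numbers: the finger opening in mm, from 0 to 85.4, then the shift along the tool's x, y, z in mm, then the turn, a rotation vector about the tool's x, y, z in degrees. A call has 1 to 5 rows; each row is the pose to reach, as a shift and turn from the pose commanded when the call began, along the tool's axes at that moment; what a row does not reach only later rows make up. A row lasts 1/8 s, in which the tool goes at most 62.5 mm and 10.7 degrees, less where a joint would pass 70% of its speed; a pose out of reach is approached as far as the arm can. A call with a gripper value outside its range is refused whole. The fingers move at their own pace and stop on an object; "grip_force" is the grip in N (left out, the last holds). Time passes only in rows, so rows that repeat a pose let the fingers close. It gives the time, the measured TCP pose, the force and the opening at its end, in the units of the state.
- r.sense(): the state, without advancing time (a new reading comes with each control period).
- viewer.snapshot(name): name is "scene" or "top" or "wrist"; returns the picture (420x560x3 uint8, red, green, blue); there is no depth.
- viewer.calibration(name): a dict with "camera_matrix" (3x3 intrinsics, pixels), "rvec" (rotation vector, rad) and "tvec" (3), from world to camera coordinates, as OpenCV has them. Camera axes: x right, y down, z forward; pixel columns grow to the right and rows downward; lengths in mm; the calibration is good to about 2 mm. A picture is of the moment at which its call begins: read the wrist's pose just before it. calibration takes no time and is no camera call; for the wrist camera it gives the pose at the moment of the call.
- r.hand_in(): hands the job in, once; it reports no verdict.
The state is a dict: "time": time; "joint_pos": joint angles; "qd": joint speeds; "joint_efforts": joint torques, N m; "tool_pos": TCP position; "tcp_rot": TCP orientation; "ft_force": force on the tool from outside, world axes, zero at the start; "wrist_torque": the same for the moment, N m; "finger_gap": finger opening in mm.
Only numpy, scipy, OpenCV 4.12 (cv2) and the standard library are available. Lean on these libraries where they do the work, as an engineer would, in place of code of your own. Each camera call takes 0.05 s, during which the arm holds its last target. There are 200 camera calls.

## Working session

There is one attempt and no reset: what is moved stays moved. The work goes in short steps, Python scripts to look and compute and a tool call to move; the robot and the scene stay as the last step left them, time stands still between calls to the robot, and variables do not carry over. Pictures are saved under pics/ and viewed, about 8 in all and at most 12, crops included, and the job is handed in when it is done.

Besides the shell and the picture viewer there is one more tool, called in YAML: its name, and indented under it one key for each argument. carry_out: Moves the arm, as the interface text tells. Its arguments: {"type":"object","properties":{"commands":{"type":"array","items":{"type":"array","items":{"type":"array","items":{"type":"number"}}}},"grip_force":{"type":"number"}},"required":["commands"]}

```bash
ls; mkdir -p pics; python3 - <<'E'
from bench import r, viewer
import cv2
print(r.sense())
for n in ("scene","top"):
    im=viewer.snapshot(n); cv2.imwrite(f"pics/{n}0.png",im[:,:,::-1]); print(n,viewer.calibration(n))
E
```

```text
pics
{'time': 0.0, 'joint_pos': array([ 6.62699977e+01,  7.51325926e+00,  8.53295028e+01,  9.25331765e-04,
        8.72619611e+01, -4.89265277e+00]), 'qd': array([-0.02016408, -0.07703721, -0.07700595,  0.00132254,  0.0427312 ,
       -0.01651278]), 'joint_efforts': array([ 1.81985306e-03, -5.69394600e+01, -5.00562465e+01,  1.23264849e-04,
        1.45119932e-02, -3.29285126e-05]), 'tool_pos': array([193.49101468, 567.40030097, 249.26153586]), 'tcp_rot': array([-1.79895737e+02, -9.85257409e-03,  1.61162596e+02]), 'ft_force': array([-0.07940099,  0.04362946,  0.5803669 ]), 'wrist_torque': array([-0.01049716, -0.02072533, -0.01234793]), 'finger_gap': 85.39679769666135}
scene {'camera_matrix': array([[518.34785156,   0.        , 270.44112602],
       [  0.        , 518.34785156, 215.33633969],
       [  0.        ,   0.        ,   1.        ]]), 'rvec': array([ 2.29034466, -0.82259197,  0.29813501]), 'tvec': array([-341.79809916,  326.8689694 , 1043.90478935])}
top {'camera_matrix': array([[474.51817684,   0.        , 287.99124563],
       [  0.        , 474.51817684, 202.1098023 ],
       [  0.        ,   0.        ,   1.        ]]), 'rvec': array([ 2.09294683, -2.13206218,  0.22096689]), 'tvec': array([  57.22416857,  487.17246941, 1031.5375176 ])}
```

View pics/scene0.png

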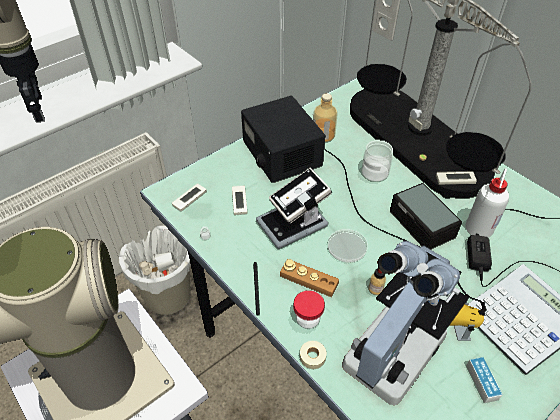

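View pics/top0.png

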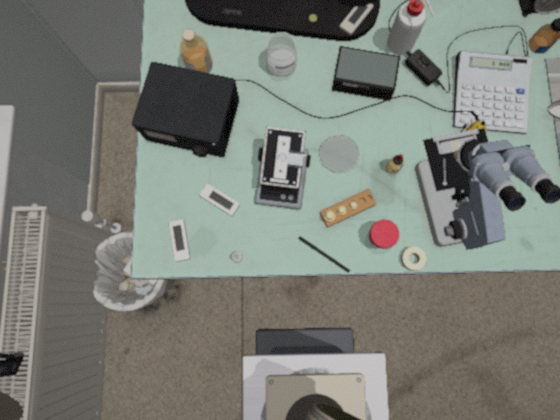

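Scene: two loose ivory plates, at top (179,240) and (219,199), and one on the balance. The plate meant is the leftmost, (179,240). The reader's head is around top (284,158), with the tab on its right at about (300,158). Next: plate by mask, reader geometry by enlarged crops.

```bash
cat > h.py <<'E'
import numpy as np, cv2
from scipy.spatial.transform import Rotation as R
def cam(c):
    Rm=cv2.Rodrigues(np.array(c["rvec"]))[0]; return np.array(c["camera_matrix"]),Rm,np.array(c["tvec"]).reshape(3)
def ray(c,uv):
    K,Rm,t=cam(c); d=Rm.T@np.linalg.solve(K,[uv[0],uv[1],1]); return -Rm.T@t,d/np.linalg.norm(d)
def onz(c,uv,z):
    o,d=ray(c,uv); return o+d*(z-o[2])/d[2]
def tri(obs):
    A=np.zeros((3,3));b=np.zeros(3);L=[]
    for c,uv in obs:
        o,d=ray(c,uv);P=np.eye(3)-np.outer(d,d);A+=P;b+=P@o;L.append((o,P))
    x=np.linalg.solve(A,b);return x,[np.linalg.norm(P@(x-o)) for o,P in L]
def proj(c,p):
    return cv2.projectPoints(np.array(p,float).reshape(-1,3),np.array(c["rvec"]),np.array(c["tvec"]),np.array(c["camera_matrix"]),None)[0].reshape(-1,2)
def Rt(s): return R.from_euler("xyz",s["tcp_rot"],degrees=True)
E
python3 - <<'E'
from h import *; from bench import viewer
c=viewer.calibration("top"); im=cv2.imread("pics/top0.png")
print("cam",ray(c,(0,0))[0])
hsv=cv2.cvtColor(im,cv2.COLOR_BGR2HSV)
m=((hsv[...,1]<60)&(hsv[...,2]>190)).astype(np.uint8)
m=cv2.morphologyEx(m,cv2.MORPH_CLOSE,np.ones((9,9)))
for k in cv2.findContours(m,cv2.RETR_EXTERNAL,cv2.CHAIN_APPROX_NONE)[0]:
    if 300<cv2.contourArea(k)<1500:
        q=np.array([onz(c,p[0],11)[:2] for p in k],np.float32); print(cv2.minAreaRect(k)[0],cv2.minAreaRect(q))
for uv in [(284,158),(300,158),(257,205),(304,207),(236,256)]: print(uv,onz(c,uv,0).round(),onz(c,uv,90).round())
a=cv2.resize(im[110:220,240:330],None,fx=5,fy=5,interpolation=cv2.INTER_CUBIC)
s=cv2.imread("pics/scene0.png"); b=cv2.resize(s[155:255,245:345],None,fx=3.5,fy=5.5,interpolation=cv2.INTER_CUBIC)
print(a.shape,b.shape); o=np.zeros((550,800,3),np.uint8); o[:,:450]=a; o[:,450:]=b; cv2.imwrite("pics/reader0.png",o)
E
```

```text
cam [ 265.324018     51.38578396 1109.79454734]
(414.5, 257.5) ((360.50543212890625, -241.4835968017578), (49.088348388671875, 48.36524200439453), 88.93870544433594)
(178.66000366210938, 239.6199951171875) ((412.6645812988281, 304.2369689941406), (91.61174774169922, 32.45222473144531), 9.578388214111328)
(218.955078125, 198.47193908691406) ((508.3765563964844, 211.50738525390625), (91.12542724609375, 31.78446388244629), 56.73444747924805)
(288.75054931640625, 152.72674560546875) ((619.4110717773438, 44.00672149658203), (64.3722915649414, 123.7903823852539), 87.9814224243164)
(495.4794921875, 106.16249084472656) ((729.148681640625, -469.48223876953125), (154.97161865234375, 95.24351501464844), 47.03122329711914)
(284, 158) [609.  56.   0.] [581.  55.  90.]
(300, 158) [608.  17.   0.] [580.  20.  90.]
(257, 205) [493. 122.   0.] [475. 116.  90.]
(304, 207) [486.  10.   0.] [468.  13.  90.]
(236, 256) [373. 172.   0.] [364. 162.  90.]
(550, 450, 3) (550, 350, 3)
```

View pics/reader0.png

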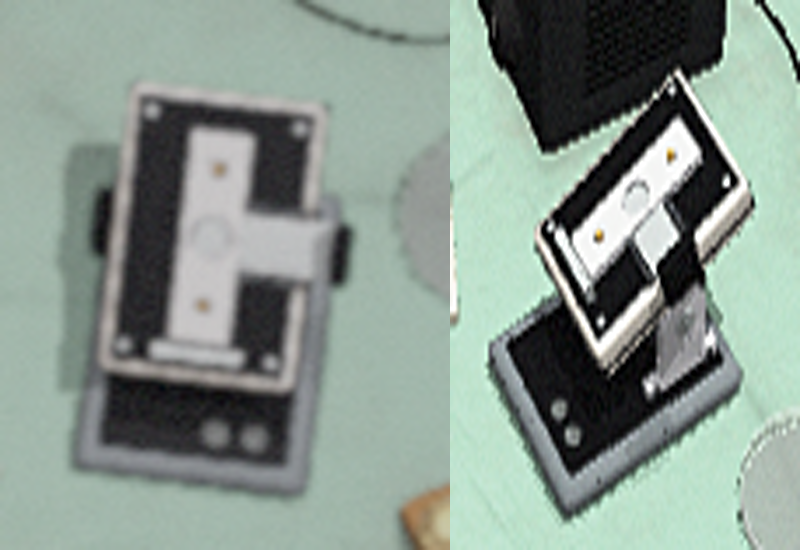

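The crops show the head's rim, both pins (brass; crop top (219,168),(203,305), scene (671,155),(599,236)), the ledge at the lower end, and the black tab at the right. Triangulating.

```bash
python3 - <<'E'
from h import *; from bench import viewer
T=viewer.calibration("top");S=viewer.calibration("scene")
t=lambda x,y:(T,((x+.5)/5-.5+240,(y+.5)/5-.5+110)); s=lambda x,y:(S,((x-450+.5)/3.5-.5+245,(y+.5)/5.5-.5+155))
d=dict(pu=(t(219,168),s(671,155)),pl=(t(203,305),s(599,236)),
 sBL=(t(124,344),s(554,229)),sTR=(t(300,128),s(727,182)),sBR=(t(270,362),s(600,322)),sTL=(t(152,110),s(672,90)),circ=(t(212,237),s(636,196)))
p={k:tri(v) for k,v in d.items()}
for k,v in p.items(): print(k,v[0].round(1),np.round(v[1],1))
g=lambda k:p[k][0]
for a,b in [("pu","pl"),("sTL","sBL"),("sTR","sBR"),("sTL","sTR"),("sBL","sBR")]:
    v=g(a)-g(b); n=np.linalg.norm(v); print(a,b,n.round(1),"tilt",np.degrees(np.arcsin(v[2]/n)).round(1),"yaw",np.degrees(np.arctan2(v[1],v[0])).round(1))
# base yaw from base rect edges top view at z=23
b0=[onz(T,t(*q)[1],23) for q in [(75,468),(303,492)]]
v=b0[0]-b0[1]; print("base front w",np.linalg.norm(v),np.degrees(np.arctan2(-v[0],v[1])),b0)
print("tabtop?",tri((t(343,250),s(705,235))))
E
```

```text
pu [603.6  56.  125.6] [0. 0.]
pl [547.   64.2 106.5] [0.3 0.3]
sBL [535.3  99.4  90.2] [0.7 0.7]
sTR [621.7  20.2 124.9] [0.2 0.2]
sBR [524.   35.4  92.5] [0.6 0.6]
sTL [630.3  84.8 127. ] [0. 0.]
circ [575.4  59.6 115.9] [0.1 0.1]
pu pl 60.2 tilt 18.5 yaw -8.3
sTL sBL 102.9 tilt 20.9 yaw -8.7
sTR sBR 104.1 tilt 18.1 yaw -8.8
sTL sTR 65.2 tilt 1.9 yaw 82.4
sBL sBR 65.0 tilt -1.9 yaw 80.0
base front w 107.23178260838992 -7.192690080544653 [array([492.82912559, 126.26372197,  23.        ]), array([479.40299263,  19.87578019,  23.        ])]
tabtop? (array([569.76867259,  -0.59143013, 139.20797625]), [np.float64(9.154451993143995), np.float64(9.154451993144173)])
```

```bash
cat >> h.py <<'E'
def delta(s,p,yaw,tilt=0,n=1):
    """from measured pose to target: tool x = Rz(yaw)Ry(tilt) ... pointing down; returns tool-frame shift, rotvec"""
    A=Rt(s); B=R.from_euler("z",yaw,degrees=True)*R.from_euler("y",tilt,degrees=True)*R.from_euler("x",180,degrees=True)
    print("shift",A.inv().apply(np.array(p)-s["tool_pos"]).round(2),"rot",np.degrees((A.inv()*B).as_rotvec()).round(2), "tool z",B.apply([0,0,1]).round(3))
E
python3 - <<'E'
from h import *; from bench import viewer,r
s=r.sense();c=viewer.calibration("wrist")
o,d=ray(c,(280,210));A=Rt(s); print("wrist cam in tool",A.inv().apply(o-s["tool_pos"]).round(1),A.inv().apply(d).round(3),c["camera_matrix"][0,0])
for tl in (19,-19): delta(s,[535,45,330],171.5,tl)
T=viewer.calibration("top"); 
for z in (112,134): print(onz(T,(240+68.1,110+49.6),z))
E
```

```text
wrist cam in tool [  80.3    0.3 -122.2] [-0.315 -0.003  0.949] 308.85753475963736
shift [-491.87 -384.32  -80.1 ] rot [ -1.81 -18.97 -10.23] tool z [ 0.322 -0.048 -0.946]
shift [-491.87 -384.32  -80.1 ] rot [  1.62  18.93 -10.26] tool z [-0.322  0.048 -0.946]
[569.55575676   2.59585606 112.        ]
[562.84786456   3.67160699 134.        ]
```

carry_out:
  commands:
    - [[60,-243,-190,-3,0,0,0],[60,-243,-190,-3,0,0,0],[60,-243,-190,-3,0,0,0],[60,-243,-190,-3,0,0,0],[60,-243,-190,-3,0,0,0]]

```text
time: 0.72
tool_pos: [363.0, 307.6, 253.0]
tcp_rot: [-180.0, -0.0, 161.2]
ft_force: [2.0, 1.3, -0.3]
finger_gap: 59.6
```

carry_out:
  commands:
    - [[60,-60,-48,-3,0,0,0],[60,-120,-95,-3,-0.5,-5,-3],[60,-180,-140,-3,-1,-10,-6],[60,-242,-190,-3,-1.8,-19,-10.2],[60,-242,-190,-3,-1.8,-19,-10.2]]

```text
time: 1.35
tool_pos: [527.9, 50.3, 254.0]
tcp_rot: [180.0, 19.0, 171.6]
ft_force: [0.8, 0.5, -0.5]
finger_gap: 59.7
```

```bash
python3 - <<'E'
from h import *; from bench import viewer,r
import json
s=r.sense();delta(s,[530,50,255],171.5,19);print(s["tool_pos"],s["ft_force"])
E
```

```text
shift [-2.29  0.01 -0.3 ] rot [0.05 0.04 0.08] tool z [ 0.322 -0.048 -0.946]
[527.94957002  50.29202736 253.97051179] [ 0.80558337  0.50850149 -0.54815594]
```

```bash
python3 - <<'E'
from h import *; from bench import viewer,r
import pickle
c=viewer.calibration("wrist"); im=viewer.snapshot("wrist")[:,:,::-1]; cv2.imwrite("pics/w1.png",im); pickle.dump(c,open("w1.pkl","wb"))
cv2.imwrite("pics/w1b.png",cv2.resize(im,None,fx=1.42857,fy=1.42857,interpolation=cv2.INTER_CUBIC))
E
```

```text
(no output)
```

View pics/w1b.png

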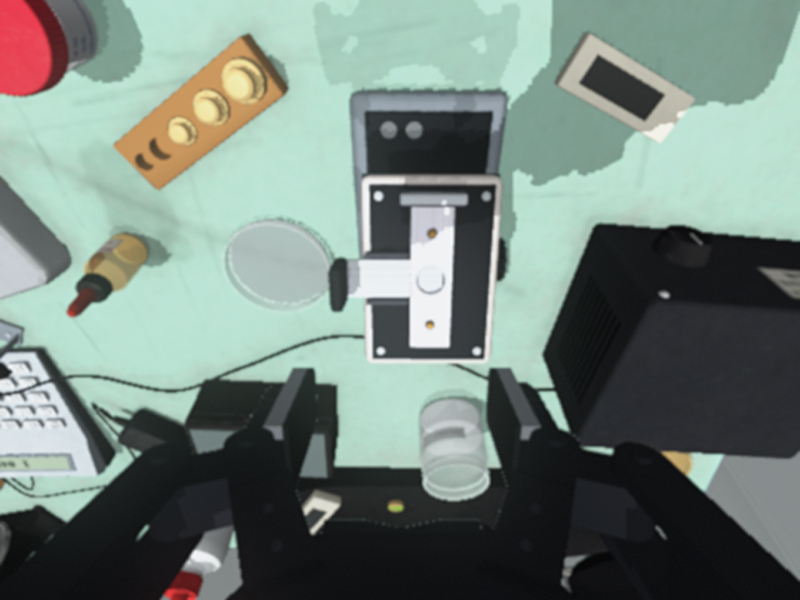

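The wrist view shows the reader centred: pins at (432,233) lower and (430,324) upper, tab at about (339,285), and the petri dish well below it to the left.

```bash
python3 - <<'E'
from h import *; from bench import viewer,r
import pickle
T=viewer.calibration("top");S=viewer.calibration("scene");W=pickle.load(open("w1.pkl","rb"))
f=1.42857
t=lambda x,y:(T,((x+.5)/5-.5+240,(y+.5)/5-.5+110)); s=lambda x,y:(S,((x-450+.5)/3.5-.5+245,(y+.5)/5.5-.5+155)); w=lambda x,y:(W,((x+.5)/f-.5,(y+.5)/f-.5))
d=dict(pu=(t(219,168),s(671,155),w(430,324)),pl=(t(203,305),s(599,236),w(432,233)),
 sBL=(t(124,344),s(554,229),w(486,197)),sTR=(t(300,128),s(727,182),w(381,351)),sBR=(t(270,362),s(600,322),w(378,196)),sTL=(t(152,110),s(672,90),w(476,351)),circ=(t(212,237),s(636,196),w(430,280)))
p={k:tri(v)[0] for k,v in d.items()}
for k,v in d.items(): print(k,p[k].round(1),np.round(tri(v)[1],1),"tw",tri((v[0],v[2]))[0].round(1))
x=(p["pu"]-p["pl"]);x/=np.linalg.norm(x)
y=(p["sTL"]+p["sBL"]-p["sTR"]-p["sBR"]); y-=x*(x@y); y/=np.linalg.norm(y); n=np.cross(x,y)
print("x",x,"y",y,"n",n, "tilt",np.degrees(np.arcsin(x[2])))
sc=sum(p[k] for k in("sBL","sTR","sBR","sTL"))/4; pm=(p["pu"]+p["pl"])/2
print("pin mid above screws",(pm-sc)@n,"across",(pm-sc)@y,"along",(pm-sc)@x)
for port in (pm-4*n,):
    for o in (0,):
        tab=[port-52*y+22.5*n+a*14*x+b*4*y for a in(-1,1) for b in(-1,1)]
        print("port",port,"tab",np.mean(tab,0)); print(((proj(W,tab)+.5)*f-.5).round()); print(((proj(T,tab)-[240,110])*5).round())
im=cv2.imread("pics/w1.png"); cv2.imwrite("pics/w1tab.png",cv2.resize(im[110:270,200:360],None,fx=3.5,fy=3.5,interpolation=cv2.INTER_CUBIC))
E
```

```text
pu [604.5  57.5 122.2] [1.5 1.2 1.8] tw [606.4  57.3 117.8]
pl [547.5  65.7 103.8] [1.6 0.9 2. ] tw [550.6  65.7  95. ]
sBL [535.5 101.   88.2] [1.3 1.6 2.1] tw [533.9 101.   90.6]
sTR [622.8  21.4 122.3] [1.2 0.8 1.1] tw [623.4  21.1 120.4]
sBR [524.   36.2  90.7] [1.5 0.5 1.4] tw [528.8  35.1  76.5]
sTL [631.2  86.2 124.2] [1.3 1.  1.5] tw [631.9  86.2 122.2]
circ [576.1  61.1 112.8] [1.4 1.3 1.9] tw [578.3  60.9 106.8]
x [ 0.94296198 -0.1353756   0.30413181] y [ 0.14434663  0.98950172 -0.00709887] n [-0.29997794  0.05059437  0.95260351] tilt 17.705939416896182
pin mid above screws 7.026336255828581 across 0.01253109471434495 along -0.29542697256878014
port [577.1965751   61.40065563 109.15956682] tab [562.94104686  11.08493933 130.962287  ]
[[337. 270.]
 [350. 270.]
 [339. 314.]
 [352. 314.]]
[[328. 284.]
 [310. 282.]
 [336. 219.]
 [318. 217.]]
```

View pics/w1tab.png

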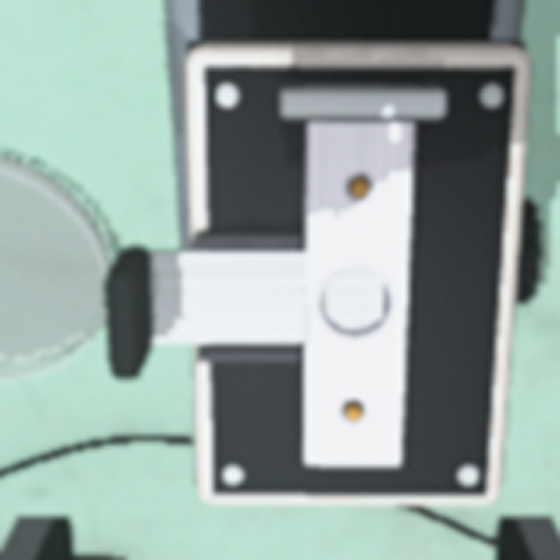

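```bash
python3 - <<'E'
from h import *; from bench import r
s=r.sense();delta(s,[545.5,5,177],171.6,18.8)
E
```

```text
shift [  7.15 -36.7   80.6 ] rot [-0.21  0.38 -0.22] tool z [ 0.319 -0.047 -0.947]
```

```bash
python3 - <<'E'
from h import *; from bench import r
s=r.sense();print(s["tool_pos"],s["tcp_rot"],s["qd"].round(2))
E
```

```text
[531.55851395  44.42887442 255.39683445] [-179.86701161   19.18058852  171.37233018] [ 5.45  0.34 -1.99 -1.66  2.53 10.65]
```

carry_out:
  commands:
    - [[42,2,-22,40,0,0.2,0],[42,4.6,-43.8,82,0,0.2,0],[42,4.6,-43.8,82,0,0.2,0],[42,4.6,-43.8,82,0,0.2,0],[42,4.6,-43.8,82,0,0.2,0]]
  grip_force: 25

```text
time: 2.02
tool_pos: [546.8, 5.8, 179.4]
tcp_rot: [179.9, 19.0, 171.5]
ft_force: [0.3, 0.2, -0.4]
finger_gap: 42.1
```

```bash
python3 - <<'E'
from h import *; from bench import viewer,r
import pickle
s=r.sense();print(s["tool_pos"],s["tcp_rot"],s["qd"].round(2),s["finger_gap"])
c=viewer.calibration("wrist"); im=viewer.snapshot("wrist")[:,:,::-1]; cv2.imwrite("pics/w2.png",im); pickle.dump(c,open("w2.pkl","wb"))
cv2.imwrite("pics/w2b.png",cv2.resize(im,None,fx=1.42857,fy=1.42857,interpolation=cv2.INTER_CUBIC))
E
```

```text
[546.80648518   5.78926461 179.40857892] [179.88491041  19.03408516 171.4860878 ] [ 0.12 -0.06  0.1   0.02 -0.19 -0.05] 42.10392361037821
```

View pics/w2b.png

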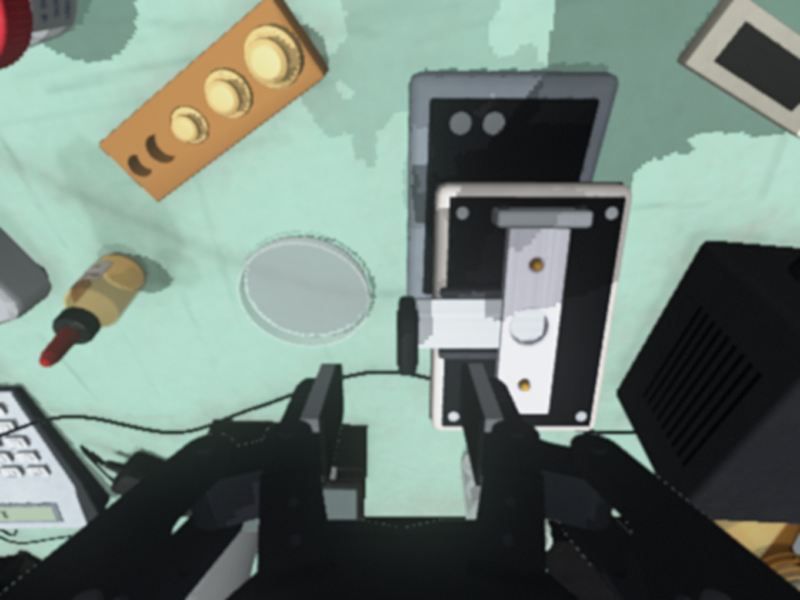

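The arm is still now. Tab (397–417, 296–374) is centred between the fingers (mid ≈405). Pins at (537,265) and (524,385). I'll redo the three-view fix with this still frame.

```bash
cat > fit.py <<'E'
from h import *; from bench import viewer,r
import pickle
T=viewer.calibration("top");S=viewer.calibration("scene");W=pickle.load(open("w2.pkl","rb"))
f=1.42857
t=lambda x,y:(T,((x+.5)/5-.5+240,(y+.5)/5-.5+110)); s=lambda x,y:(S,((x-450+.5)/3.5-.5+245,(y+.5)/5.5-.5+155)); w=lambda x,y:(W,((x+.5)/f-.5,(y+.5)/f-.5))
d=dict(pu=(t(219,168),s(671,155),w(524,385)),pl=(t(203,305),s(599,236),w(537,265)),
 sBL=(t(124,344),s(554,229),w(611,213)),sTR=(t(300,128),s(727,182),w(453,416)),sBR=(t(270,362),s(600,322),w(462,213)),sTL=(t(152,110),s(672,90),w(581,416)))
p={k:tri(v)[0] for k,v in d.items()}
for k,v in d.items(): print(k,p[k].round(1),np.round(tri(v)[1],1),"sw",tri((v[1],v[2]))[0].round(1),np.round(tri((v[1],v[2]))[1],1))
x=p["pu"]-p["pl"]; L=np.linalg.norm(x); x2=p["sTL"]+p["sTR"]-p["sBL"]-p["sBR"]; print(L,np.linalg.norm(x2)/2)
x=x+x2/2; x/=np.linalg.norm(x)
y=p["sTL"]+p["sBL"]-p["sTR"]-p["sBR"]; y[2]=0; y-=x*(x@y); y/=np.linalg.norm(y); n=np.cross(x,y)
print("x",x,"n",n,"tilt",np.degrees(np.arcsin(x[2])),"yaw",np.degrees(np.arctan2(x[1],x[0])))
sc=sum(p[k] for k in("sBL","sTR","sBR","sTL"))/4; pm=(p["pu"]+p["pl"])/2
print("pin mid above screws",(pm-sc)@n,(pm-sc)@y); port=pm-4*n
print("port",port,"tab",port-52*y+22.5*n)
tab=[port-52*y+22.5*n+a*14*x+b*4*y for a in(-1,1) for b in(-1,1)]
print(((proj(W,tab)+.5)*f-.5).round())
E
python3 fit.py
python3 - <<'E'
from h import *; from bench import r
s=r.sense();delta(s,[560,4.5,134.5],171.5,18.8)
E
```

```text
pu [604.4  57.4 123. ] [1.4 0.9 1.6] sw [606.9  59.5 120.2] [0.5 0.5]
pl [547.1  65.6 104.8] [1.6 0.6 2. ] sw [550.1  68.7  99.9] [0.7 0.7]
sBL [534.5 100.5  90.1] [0.9 2.  2.7] sw [541.9 108.4  77.4] [1.6 1.6]
sTR [622.6  21.3 122.7] [1.1 0.7 1.1] sw [624.2  22.4 121.2] [0.3 0.3]
sBR [523.9  36.2  91. ] [1.5 0.3 1.5] sw [524.   37.1  90. ] [0.7 0.7]
sTL [631.1  86.4 124.4] [1.4 0.9 1.8] sw [634.8  89.4 120.7] [0.2 0.2]
60.58911126737434 104.03440523314424
x [ 0.94029397 -0.1383227   0.31098887] n [-0.30766049  0.04537749  0.95041355] tilt 18.11883473083801 yaw -8.368520680500215
pin mid above screws 7.191264299829071 0.054495680902414204
port [576.98065603  61.30201872 110.06825388] tab [562.48836075  10.8769623  131.45836988]
[[408. 318.]
 [427. 318.]
 [408. 377.]
 [426. 377.]]
shift [ 2.08  0.6  46.72] rot [ 0.11  0.24 -0.01] tool z [ 0.319 -0.048 -0.947]
```

carry_out:
  commands:
    - [[42,0.5,-1,12,0,0.2,0],[42,1,-1,24,0,0.2,0],[42,1.5,-1,36,0,0.2,0],[42,1.5,-1,46,0,0.2,0],[42,1.5,-1,46,0,0.2,0]]

```text
time: 2.7
tool_pos: [558.2, 2.2, 131.5]
tcp_rot: [179.9, 18.5, 171.4]
ft_force: [-0.4, -0.0, -0.9]
finger_gap: 42.2
```

carry_out:
  commands:
    - [[25,0,0,0,0,0,0],[10,0,0,0,0,0,0],[2,0,0,0,0,0,0],[2,0,0,0,0,0,0],[2,0,0,0,0,0,0]]

```text
time: 3.32
tool_pos: [559.2, 2.3, 133.8]
tcp_rot: [179.9, 18.7, 171.4]
ft_force: [-2.3, 4.0, 4.3]
finger_gap: 7.4
```

carry_out:
  commands:
    - [[2,0,-5,0,0,0,0],[2,0,-10,0,0,0,0],[2,0,-15,0,0,0,0],[2,0,-20,0,0,0,0],[2,0,-20,0,0,0,0]]

```text
time: 3.95
tool_pos: [556.4, -16.2, 133.8]
tcp_rot: [179.7, 18.7, 171.4]
ft_force: [-0.4, 13.1, 5.1]
finger_gap: 7.1
```

carry_out:
  commands:
    - [[2,0,-3,0,0,0,0],[2,0,-5,0,0,0,0],[2,0,-7,0,0,0,0],[2,0,-7,0,0,0,0],[2,0,-7,0,0,0,0]]

```text
time: 4.58
tool_pos: [556.2, -17.1, 133.9]
tcp_rot: [179.2, 18.8, 171.4]
ft_force: [7.5, 44.0, 3.3]
finger_gap: 7.5
```

carry_out:
  commands:
    - [[2,0,4,0,0,0,0],[2,0,5,0,0,0,0],[2,0,5,0,0,0,0]]

```text
time: 4.95
tool_pos: [556.4, -16.5, 133.9]
tcp_rot: [179.6, 18.7, 171.5]
ft_force: [0.6, 19.7, 3.8]
finger_gap: 7.2
```

```bash
python3 - <<'E'
from h import *; from bench import viewer,r
s=r.sense();print(s["tool_pos"],s["ft_force"].round(1),s["wrist_torque"].round(2))
im=viewer.snapshot("top")[:,:,::-1]; cv2.imwrite("pics/t2.png",im)
im=viewer.snapshot("scene")[:,:,::-1]; cv2.imwrite("pics/s2.png",im)
E
```

```text
[556.35841643 -16.46586038 133.85062505] [ 0.6 19.7  3.8] [ 2.98 -0.21  0.96]
```

carry_out:
  commands:
    - [[2,0,3,0,0,0,0],[2,0,3,0,0,0,0],[36,0,3,0,0,0,0],[36,0,3,0,0,0,0],[36,0,3,0,0,0,0]]

```text
time: 5.68
tool_pos: [555.9, -16.9, 132.9]
tcp_rot: [179.9, 18.6, 171.4]
ft_force: [-0.3, -0.0, 0.2]
finger_gap: 35.9
```

carry_out:
  commands:
    - [[36,0,0,-20,0,0,0],[36,0,0,-60,0,0,0],[36,0,30,-100,0,0,0],[36,0,60,-100,0,0,0],[36,0,60,-100,0,0,0]]

```text
time: 6.3
tool_pos: [533.6, 48.7, 228.7]
tcp_rot: [179.9, 18.7, 171.6]
ft_force: [-0.0, 0.2, 0.5]
finger_gap: 35.6
```

carry_out:
  commands:
    - [[36,0,0,0,0,0,0],[36,0,0,0,0,0,0]]

```text
time: 6.55
tool_pos: [533.0, 46.5, 227.2]
tcp_rot: [179.9, 18.6, 171.4]
ft_force: [0.4, 0.6, 1.1]
finger_gap: 35.8
```

```bash
python3 - <<'E'
from h import *; from bench import viewer,r
import pickle
s=r.sense();print(s["tool_pos"],s["tcp_rot"],s["qd"].round(2),s["finger_gap"])
c=viewer.calibration("wrist"); im=viewer.snapshot("wrist")[:,:,::-1]; cv2.imwrite("pics/w3.png",im); pickle.dump(c,open("w3.pkl","wb"))
cv2.imwrite("pics/w3b.png",cv2.resize(im,None,fx=1.42857,fy=1.42857,interpolation=cv2.INTER_CUBIC))
delta(s,[412.7,304.2,140],189.6,0)
E
```

```text
[532.96398702  46.4735654  227.1774871 ] [179.94062354  18.58289898 171.40023135] [-0.2   0.02 -0.15 -0.04 -0.01  0.21] 35.78149882154639
shift [177.02 236.81  32.7 ] rot [ -2.89  18.44 -18.03] tool z [-0.  0. -1.]
```

View pics/w3b.png

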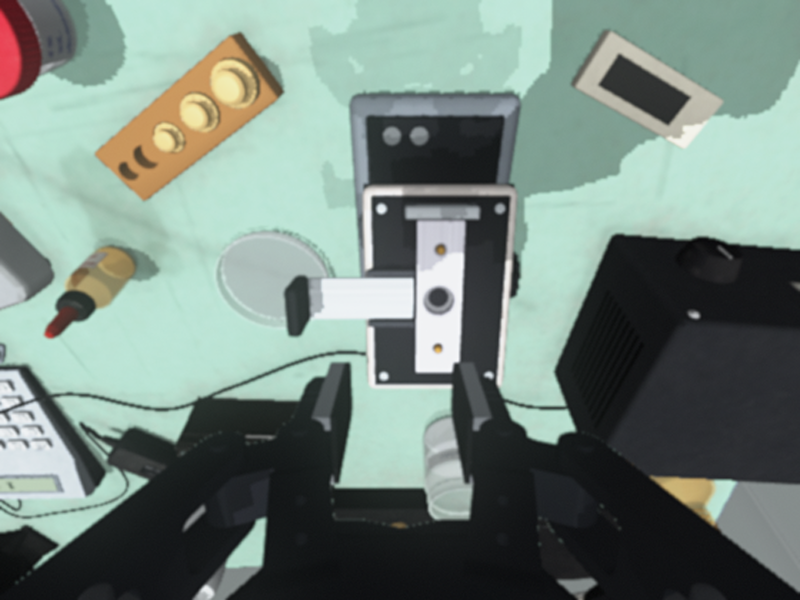

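The shutter is open: the dark aperture at (438,298) is clear and the tab has moved out to (297,305). Now the plate.

carry_out:
  commands:
    - [[80,30,47,-5,0,0,0],[80,70,94,-5,0,4,-4],[80,110,140,5,-1,9,-9],[80,145,190,18,-2,14,-14],[80,177,237,33,-2.9,18.4,-18]]

```text
time: 7.22
tool_pos: [412.8, 306.4, 140.1]
tcp_rot: [179.9, 0.0, -170.3]
ft_force: [1.2, 0.5, 0.4]
finger_gap: 80.0
```

carry_out:
  commands:
    - [[80,0,0,0,0,0,0],[80,0,0,0,0,0,0],[80,0,0,0,0,0,0],[80,0,0,0,0,0,0]]

```text
time: 7.72
tool_pos: [414.0, 304.5, 141.6]
tcp_rot: [180.0, 0.2, -170.5]
ft_force: [-0.2, -0.2, 0.6]
finger_gap: 79.9
```

```bash
python3 - <<'E'
from h import *; from bench import viewer,r
import pickle
s=r.sense();print(s["tool_pos"],s["tcp_rot"],s["qd"].round(2),s["finger_gap"],s["joint_pos"].round())
c=viewer.calibration("wrist"); im=viewer.snapshot("wrist")[:,:,::-1]; cv2.imwrite("pics/w4.png",im); pickle.dump(c,open("w4.pkl","wb"))
hsv=cv2.cvtColor(im,cv2.COLOR_BGR2HSV)
m=((hsv[...,1]<60)&(hsv[...,2]>150)).astype(np.uint8)
m=cv2.morphologyEx(m,cv2.MORPH_CLOSE,np.ones((15,15)))
for k in cv2.findContours(m,cv2.RETR_EXTERNAL,cv2.CHAIN_APPROX_NONE)[0]:
    if cv2.contourArea(k)>1500:
        q=np.array([onz(c,p[0],11)[:2] for p in k],np.float32); print(cv2.minAreaRect(k)[0],cv2.minAreaRect(q))
cv2.imwrite("pics/w4b.png",cv2.resize(im,None,fx=1.42857,fy=1.42857,interpolation=cv2.INTER_CUBIC))
E
```

```text
[413.96495467 304.53931514 141.64189073] [ 179.95285582    0.24952502 -170.47131675] [ 0.26  0.32  0.01  0.08  0.05 -0.  ] 79.86953984259917 [ 31.  -2. 106.  -0.  75. -69.]
(394.0504455566406, 168.51498413085938) ((370.6231994628906, 393.36419677734375), (73.51055145263672, 60.061912536621094), 19.934921264648438)
(177.01600646972656, 221.67604064941406) ((465.8477783203125, 237.97901916503906), (344.8847351074219, 275.85333251953125), 89.9280014038086)
```

View pics/w4b.png

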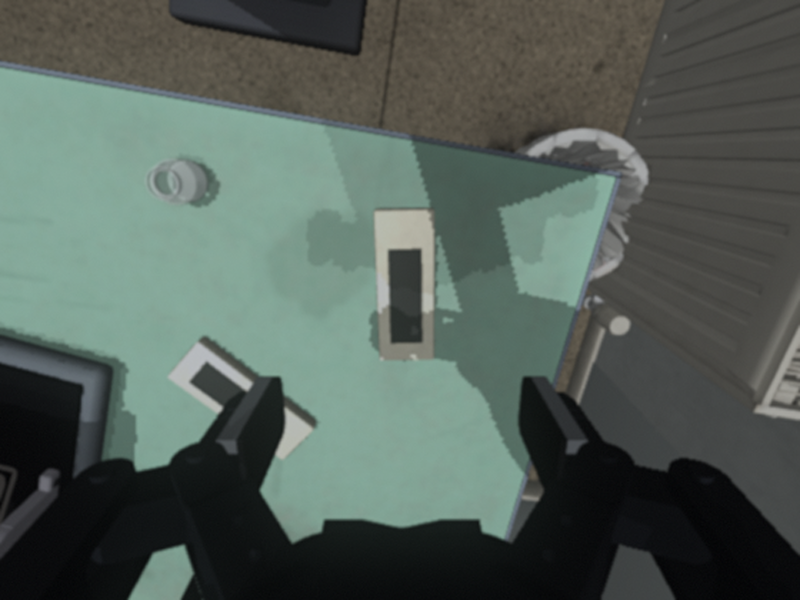

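The plate lies upright in the view, corners (375,209),(433,209),(434,358),(380,360). The fingers straddle it and the other plate is clear on the left.

```bash
python3 - <<'E'
from h import *; from bench import viewer,r
import pickle
W=pickle.load(open("w4.pkl","rb")); f=1.42857
q=np.array([onz(W,((x+.5)/f-.5,(y+.5)/f-.5),11) for x,y in [(375,209),(433,209),(434,358),(380,360)]])
print(q.round(1),q.mean(0)); m1=(q[0]+q[1])/2;m2=(q[2]+q[3])/2;v=m2-m1
yaw=np.degrees(np.arctan2(v[1],v[0]));print("len",np.linalg.norm(v),"yaw",yaw,np.linalg.norm(q[0]-q[1]),np.linalg.norm(q[2]-q[3]))
s=r.sense();print(s["tool_pos"]);c=q.mean(0);delta(s,[c[0],c[1],22],180+yaw,0)
E
```

```text
[[367.  282.5  11. ]
 [361.6 314.8  11. ]
 [452.8 332.8  11. ]
 [459.7 299.4  11. ]] [410.27591361 307.37753776  11.        ]
len 93.61037393177028 yaw 10.743688605845405 32.791498967737425 34.12925886971402
[413.79916694 304.62138786 141.50273297]
shift [  3.5    3.21 119.49] rot [ 0.04  0.23 -1.2 ] tool z [-0.  0. -1.]
```

carry_out:
  commands:
    - [[62,1,1,40,0,0,-0.5],[62,2.5,2.5,75,0,0.2,-1],[62,2.5,2.5,100,0,0.2,-1],[62,2.5,2.5,119.5,0,0.2,-1],[62,2.5,2.5,119.5,0,0.2,-1]]
  grip_force: 50

```text
time: 8.4
tool_pos: [409.4, 306.2, 19.8]
tcp_rot: [-180.0, -0.2, -169.4]
ft_force: [0.6, -0.3, -0.1]
finger_gap: 61.8
```

carry_out:
  commands:
    - [[62,0,0,0,0,0,0],[62,0,0,0,0,0,0]]

```text
time: 8.65
tool_pos: [411.5, 307.8, 22.4]
tcp_rot: [179.9, 0.1, -169.4]
ft_force: [-0.1, 0.3, 0.0]
finger_gap: 61.6
```

carry_out:
  commands:
    - [[48,0,0,0,0,0,0],[40,0,0,0,0,0,0],[34,0,0,0,0,0,0],[28,0,0,0,0,0,0],[25,0,0,0,0,0,0]]

```text
time: 9.28
tool_pos: [410.8, 307.4, 21.6]
tcp_rot: [180.0, -0.1, -169.4]
ft_force: [-1.5, -1.2, 5.4]
finger_gap: 32.9
```

carry_out:
  commands:
    - [[25,0,0,0,0,0,0],[25,0,0,-10,0,0,0],[25,0,0,-30,0,0,0],[25,0,0,-60,0,0,0],[25,0,0,-100,0,0,0]]

```text
time: 9.9
tool_pos: [409.6, 306.7, 121.2]
tcp_rot: [-180.0, -0.2, -169.4]
ft_force: [1.4, 0.9, -1.3]
finger_gap: 33.7
```

```bash
cp fit.py fit3.py; sed -i 's/w2.pkl/w3.pkl/; s/w(524,385)/w(438,348)/; s/w(537,265)/w(441,249)/; s/w(611,213)/w(500,209)/; s/w(453,416)/w(383,376)/; s/w(462,213)/w(381,209)/; s/w(581,416)/w(489,376)/; s/^tab=.*//; s/^print(((proj.*//' fit3.py; python3 fit3.py; python3 - <<'E'
from h import *; from bench import r
s=r.sense();print(s["tool_pos"],s["finger_gap"],s["ft_force"])
n=np.array([-.315,.046,.948])
print("above+90:",np.array([577,61,112])+n*(21+90)); delta(s,np.array([577,61,112])+n*(21+90),171.5,18.7)
E
```

```text
pu [604.6  57.5 122.3] [1.5 1.1 1.6] sw [605.8  58.8 120.8] [0.9 0.9]
pl [547.6  65.9 103.5] [1.8 0.9 2. ] sw [548.5  67.4 101.6] [1.1 1.1]
sBL [535.5 101.1  88.2] [1.4 1.7 2.3] sw [538.2 103.7  83.8] [1.5 1.5]
sTR [622.5  21.1 122.7] [0.9 0.8 0.9] sw [623.2  21.7 122. ] [0.6 0.6]
sBR [524.1  36.2  90.7] [1.4 0.4 1.3] sw [523.9  36.9  90.4] [0.6 0.6]
sTL [631.4  86.6 124. ] [1.6 0.9 1.7] sw [633.9  88.6 121.4] [0.5 0.5]
60.611271311838976 103.94733349971882
x [ 0.93665334 -0.14117557  0.32054637] n [-0.31673007  0.04933842  0.94723164] tilt 18.695969935690776 yaw -8.571296925971101
pin mid above screws 6.900114979786648 0.11564345561153669
port [577.39008577  61.50608834 109.12777151] tab [562.48751565  11.20097616 130.51840245]
[409.64912319 306.70420724 121.17130948] 33.69167539818893 [ 1.38514398  0.92513722 -1.26869576]
above+90: [542.035  66.106 217.228]
shift [ -85.41 -260.94  -96.2 ] rot [  3.05 -18.73  18.97] tool z [ 0.317 -0.047 -0.947]
```

carry_out:
  commands:
    - [[25,0,-30,-50,0,0,0],[25,-20,-80,-90,0,0,0],[25,-40,-130,-96,0.8,-5,5],[25,-60,-180,-96,1.6,-10,10],[25,-80,-230,-96,2.4,-15,15]]

```text
time: 10.52
tool_pos: [532.6, 94.3, 217.8]
tcp_rot: [-179.6, 15.3, 175.4]
ft_force: [0.5, 0.2, -1.2]
finger_gap: 33.6
```

```bash
python3 - <<'E'
from h import *; from bench import r
s=r.sense();print(s["tool_pos"],s["finger_gap"],s["ft_force"],s["qd"].round(1))
n=np.array([-.317,.048,.947]); delta(s,np.array([577,61.4,110])+n*(21+60),171.5,18.7)
E
```

```text
[532.55016187  94.34475174 217.78756949] 33.64692297383614 [ 0.51324778  0.15679565 -1.16576649] [-39.1 -12.4  16.8  -6.6 -43.6   4.2]
shift [-12.1  -27.21  35.72] rot [ 0.74 -3.41  3.76] tool z [ 0.317 -0.047 -0.947]
```

carry_out:
  commands:
    - [[25,-5,-31,0,0.6,-3.7,4],[25,-5,-31,0,0.6,-3.7,4],[25,-5,-31,0,0.6,-3.7,4],[25,-5,-31,0,0.6,-3.7,4]]

```text
time: 11.02
tool_pos: [534.2, 65.6, 218.6]
tcp_rot: [179.8, 18.7, 171.5]
ft_force: [-0.7, -0.0, -1.9]
finger_gap: 33.5
```

```bash
python3 - <<'E'
from h import *; from bench import r
s=r.sense();print(s["tool_pos"],s["tcp_rot"],s["finger_gap"],s["ft_force"],s["qd"].round(1))
n=np.array([-.317,.048,.947]); delta(s,np.array([577,61.4,110])+n*(21+35),171.5,18.7)
E
```

```text
[534.20779361  65.6317004  218.55715152] [179.80530979  18.74573466 171.51497521] 33.47040579687733 [-0.68016491 -0.03926771 -1.91280432] [ 0.2  0.2  0.  -0.1 -0.2  0. ]
shift [-5.82  1.96 60.62] rot [0.2  0.05 0.01] tool z [ 0.317 -0.047 -0.947]
```

carry_out:
  commands:
    - [[25,-3,1,20,0.2,0,0],[25,-7,2,45,0.2,0,0],[25,-10,2,60,0.2,0,0],[25,-10,2,68,0.2,0,0],[25,-10,2,68,0.2,0,0]]

```text
time: 11.65
tool_pos: [565.2, 62.3, 156.7]
tcp_rot: [-180.0, 18.7, 171.4]
ft_force: [-0.1, -0.0, -1.4]
finger_gap: 33.5
```

carry_out:
  commands:
    - [[25,0,0,0,0,0,0],[25,0,0,0,0,0,0]]

```text
time: 11.9
tool_pos: [565.8, 62.3, 158.2]
tcp_rot: [180.0, 18.9, 171.4]
ft_force: [-0.2, 0.0, -0.7]
finger_gap: 33.3
```

```bash
python3 - <<'E'
from h import *; from bench import viewer,r
import pickle
s=r.sense();print(s["tool_pos"],s["tcp_rot"],s["qd"].round(2),s["finger_gap"],s["ft_force"])
c=viewer.calibration("wrist"); im=viewer.snapshot("wrist")[:,:,::-1]; cv2.imwrite("pics/w5.png",im); pickle.dump(c,open("w5.pkl","wb"))
cv2.imwrite("pics/w5b.png",cv2.resize(im[90:330,140:460],None,fx=2.5,fy=2.5,interpolation=cv2.INTER_CUBIC))
P=R.from_euler("z",171.5,degrees=True)*R.from_euler("y",18.7,degrees=True)*R.from_euler("x",180,degrees=True)
print("rel port (tool axes)",P.inv().apply(s["tool_pos"]-np.array([577.2,61.4,110])))
E
```

```text
[565.82041797  62.26463944 158.15521388] [179.99971648  18.85099572 171.42212697] [-0.05  0.11  0.23  0.   -0.04  0.07] 33.27029144652748 [-0.15272589  0.03257212 -0.74246536]
rel port (tool axes) [ -4.65767129  -0.82686719 -49.26245529]
```

View pics/w5b.png

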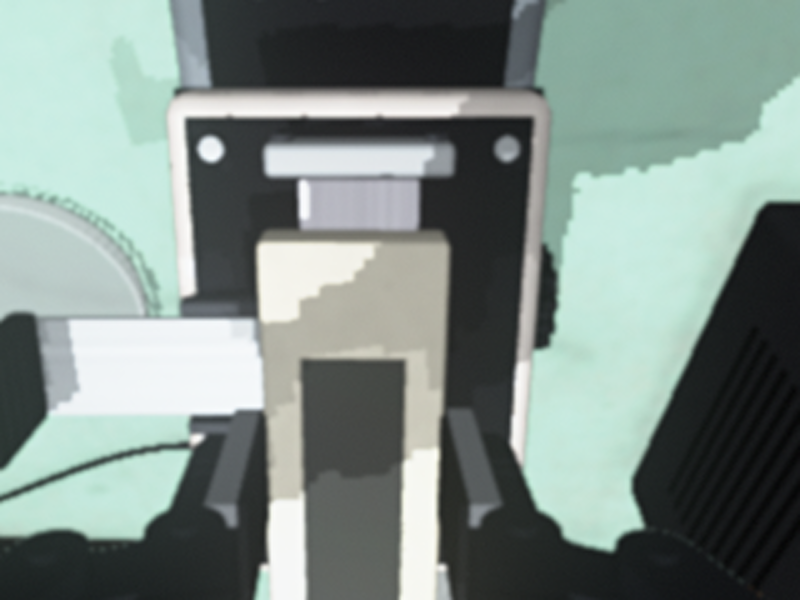

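The plate's centre line (352) is about 6 px left of the port and ledge centre (359), about 1.3 mm. The yaw matches and the lower end is clear above the ledge. I'll correct by +1.3 mm and descend until contact.

carry_out:
  commands:
    - [[25,0,1.3,6,0,0,0],[25,0,1.3,12,0,0,0],[25,0,1.3,17,0,0,0],[25,0,1.3,20,0,0,0],[25,0,1.3,20,0,0,0]]

```text
time: 12.58
tool_pos: [571.8, 62.5, 137.9]
tcp_rot: [-180.0, 18.7, 171.4]
ft_force: [-1.7, 0.2, 1.2]
finger_gap: 33.3
```

carry_out:
  commands:
    - [[25,0,0,1,0,0,0],[25,0,0,1,0,0,0],[25,0,0,2,0,0,0],[25,0,0,2,0,0,0]]

```text
time: 13.08
tool_pos: [572.6, 62.4, 136.8]
tcp_rot: [-180.0, 18.8, 171.4]
ft_force: [-7.2, 0.8, 6.2]
finger_gap: 33.4
```

carry_out:
  commands:
    - [[25,0,0,1,0,0,0],[25,0,0,1,0,0,0],[25,0,0,2,0,0,0],[25,0,0,2,0,0,0]]

```text
time: 13.58
tool_pos: [572.7, 62.5, 136.7]
tcp_rot: [-180.0, 18.7, 171.4]
ft_force: [-27.5, -0.3, 28.1]
finger_gap: 33.1
```

```bash
python3 - <<'E'
from h import *; from bench import viewer,r
s=r.sense();A=Rt(s);print(A.inv().apply(s["ft_force"]).round(1),A.inv().apply(s["wrist_torque"]).round(2))
E
```

```text
[ 16.7  -4.4 -35.4] [0.67 3.06 0.02]
```

carry_out:
  commands:
    - [[25,0,0,-3,0,0,0],[25,0,0,-3.5,0,0,0],[25,0,0,-3.5,0,0,0]]

```text
time: 13.95
tool_pos: [572.7, 62.5, 138.1]
tcp_rot: [180.0, 18.8, 171.4]
ft_force: [-0.6, 1.2, 2.3]
finger_gap: 33.6
```

```bash
python3 - <<'E'
from h import *; from bench import viewer,r
s=r.sense();A=Rt(s);print(s["tool_pos"],A.inv().apply(s["ft_force"]).round(1),A.inv().apply(s["wrist_torque"]).round(2))
w=viewer.snapshot("wrist")[:,:,::-1]; sc=viewer.snapshot("scene")[:,:,::-1];cv2.imwrite("pics/w6.png",w)
a=cv2.resize(w[100:340,160:400],(400,400),interpolation=cv2.INTER_CUBIC); b=cv2.resize(sc[140:260,240:360],(400,400),interpolation=cv2.INTER_CUBIC)
cv2.imwrite("pics/c6.png",np.hstack([a,b]))
E
```

```text
[572.7216106   62.5433992  138.13070377] [ 0.   1.  -2.4] [-0.11  0.07 -0.02]
```

View pics/c6.png

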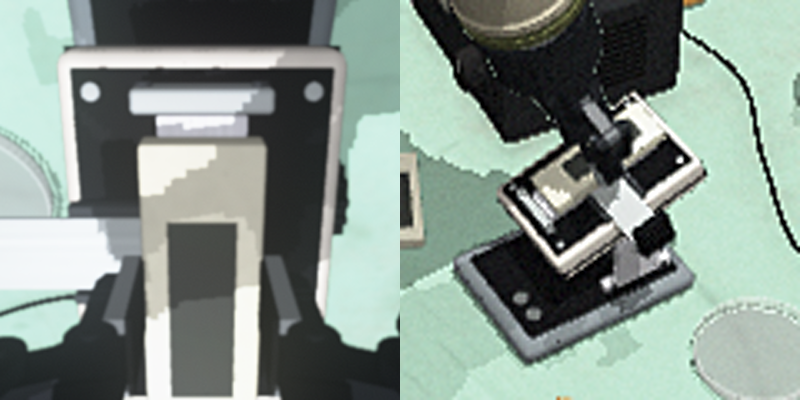

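The plate is centred on the port (plate 138–267, port 156–248, ledge 130–274, all centred at about 202), resting on the pins with a visible gap of about 7 mm to the ledge. I'll slide it down the slope until it touches the ledge.

carry_out:
  commands:
    - [[25,1,0,0,0,0,0],[25,2,0,0,0,0,0],[25,3,0,0,0,0,0],[25,4,0,0,0,0,0],[25,4,0,0,0,0,0]]

```text
time: 14.68
tool_pos: [568.2, 63.1, 136.3]
tcp_rot: [-180.0, 18.7, 171.4]
ft_force: [-0.0, 0.0, 2.2]
finger_gap: 33.2
```

```bash
cat > st.py <<'E'
from h import *; from bench import r
s=r.sense();A=Rt(s)
P=R.from_euler("z",171.5,degrees=True)*R.from_euler("y",18.7,degrees=True)*R.from_euler("x",180,degrees=True)
print(s["time"],s["tool_pos"].round(1),"rel",P.inv().apply(s["tool_pos"]-np.array([577.2,61.4,110])).round(2),"F",A.inv().apply(s["ft_force"]).round(1),"M",A.inv().apply(s["wrist_torque"]).round(2),s["tcp_rot"].round(2),s["finger_gap"])
E
python3 st.py
```

```text
14.675 [568.2  63.1 136.3] rel [  0.22   0.32 -27.86] F [-0.7  0.  -2.1] M [ 0.02 -0.04 -0.02] [-179.98   18.75  171.42] 33.178949763088454
```

carry_out:
  commands:
    - [[25,1,0,0,0,0,0],[25,2,0,0,0,0,0],[25,2,0,0,0,0,0]]

```text
time: 15.05
tool_pos: [566.4, 63.4, 135.7]
tcp_rot: [-180.0, 18.8, 171.4]
ft_force: [-0.7, -0.4, 2.9]
finger_gap: 33.5
```

```bash
python3 st.py
```

```text
15.05 [566.4  63.4 135.7] rel [  2.2    0.35 -27.86] F [-0.3 -0.5 -2.9] M [-0.07  0.02 -0.02] [-179.98   18.75  171.43] 33.48286666999784
```

carry_out:
  commands:
    - [[25,1,0,0,0,0,0],[25,2,0,0,0,0,0],[25,2,0,0,0,0,0]]

```text
time: 15.42
tool_pos: [566.0, 63.4, 136.3]
tcp_rot: [180.0, 19.0, 171.4]
ft_force: [6.0, -1.2, 1.8]
finger_gap: 33.0
```

```bash
python3 st.py
```

```text
15.425 [566.   63.4 136.3] rel [  2.37   0.37 -28.57] F [-6.4 -0.3  0.3] M [ 0.08 -1.12 -0.03] [180.    18.96 171.42] 33.03079831157854
```

carry_out:
  commands:
    - [[25,-1,0,0.5,0,0,0],[25,-1,0,1,0,0,0],[25,-1,0,1.5,0,0,0],[25,-1,0,2,0,0,0],[25,-1,0,2,0,0,0]]

```text
time: 16.05
tool_pos: [566.7, 63.4, 134.8]
tcp_rot: [-180.0, 18.8, 171.4]
ft_force: [-2.9, -0.1, 11.8]
finger_gap: 33.3
```

```bash
python3 st.py
```

```text
16.05 [566.7  63.4 134.8] rel [  2.2   0.4 -26.9] F [ -1.1  -0.5 -12.1] M [ 0.21  0.07 -0.04] [-179.99   18.83  171.42] 33.29619062062786
```

carry_out:
  commands:
    - [[25,0.3,0,0.4,0,0,0],[25,0.3,0,0.8,0,0,0],[25,0.3,0,0.8,0,0,0],[25,0.3,0,0.8,0,0,0]]

```text
time: 16.55
tool_pos: [566.7, 63.4, 134.7]
tcp_rot: [-180.0, 18.8, 171.4]
ft_force: [-9.3, -1.2, 19.4]
finger_gap: 33.6
```

```bash
python3 st.py
```

```text
16.55 [566.7  63.4 134.7] rel [  2.2    0.41 -26.82] F [  2.2  -2.6 -21.3] M [0.41 0.62 0.02] [-179.98   18.84  171.42] 33.61621884002201
```

carry_out:
  commands:
    - [[25,0,0,0,0,0,0],[25,0,0,0,0,0,0],[25,0,0,0,0,0,0]]

```text
time: 16.92
tool_pos: [566.7, 63.4, 134.7]
tcp_rot: [-180.0, 18.8, 171.4]
ft_force: [-9.7, -1.2, 19.2]
finger_gap: 33.7
```

```bash
python3 st.py; python3 - <<'E'
from h import *; from bench import viewer
w=viewer.snapshot("wrist")[:,:,::-1]; sc=viewer.snapshot("scene")[:,:,::-1]
a=cv2.resize(w[130:290,200:360],(480,480),interpolation=cv2.INTER_CUBIC); b=cv2.resize(sc[155:255,255:320],(312,480),interpolation=cv2.INTER_CUBIC)
cv2.imwrite("pics/c7.png",np.hstack([a,b]))
E
```

```text
16.925 [566.7  63.4 134.7] rel [  2.18   0.41 -26.84] F [  2.7  -2.7 -21.2] M [0.4  0.68 0.02] [-179.98   18.85  171.42] 33.68296692390361
```

View pics/c7.png

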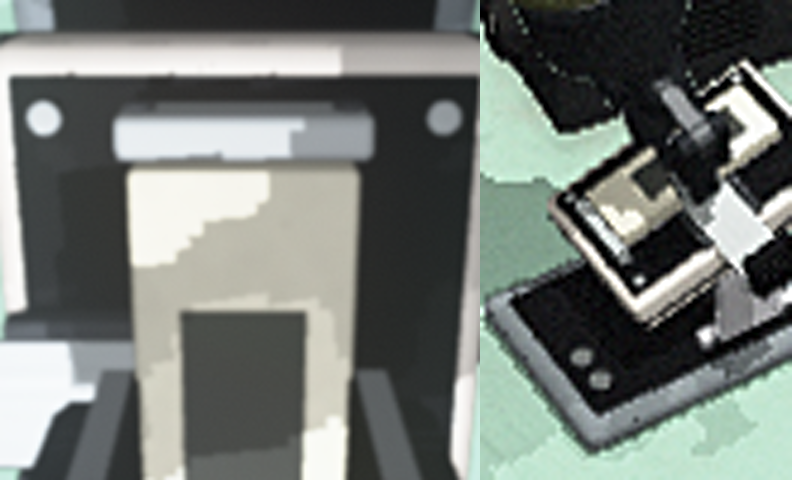

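carry_out:
  commands:
    - [[25,0,0,-1.8,0,0,0],[25,1.2,0,-1.8,0,0,0],[25,1.2,0,-1.8,0,0,0],[25,1.2,0,-0.6,0,0,0],[25,1.2,0,-0.4,0,0,0]]

```text
time: 17.65
tool_pos: [566.6, 63.4, 134.8]
tcp_rot: [180.0, 19.0, 171.4]
ft_force: [2.2, -2.0, 11.1]
finger_gap: 33.0
```

carry_out:
  commands:
    - [[25,0,0,0,0,0,0],[25,0,0,0,0,0,0],[25,0,0,0,0,0,0]]

```text
time: 18.02
tool_pos: [566.6, 63.4, 134.7]
tcp_rot: [180.0, 19.0, 171.4]
ft_force: [3.3, -1.5, 10.3]
finger_gap: 33.7
```

```bash
python3 st.py
```

```text
18.025 [566.6  63.4 134.7] rel [  2.31   0.42 -26.89] F [-6.7 -1.  -8.6] M [ 0.26 -0.77 -0.05] [180.    18.99 171.42] 33.65272709811471
```

carry_out:
  commands:
    - [[25,-0.5,0,0.4,0,0,0],[25,-0.7,0,0.8,0,0,0],[25,-0.7,0,0.8,0,0,0],[25,-0.7,0,0.8,0,0,0]]

```text
time: 18.52
tool_pos: [566.7, 63.4, 134.7]
tcp_rot: [-180.0, 18.9, 171.4]
ft_force: [-11.2, -1.3, 22.1]
finger_gap: 33.3
```

```bash
python3 st.py
```

```text
18.525 [566.7  63.4 134.7] rel [  2.17   0.45 -26.84] F [  3.1  -3.  -24.4] M [ 0.54  0.64 -0.01] [-179.99   18.9   171.42] 33.30274977360707
```

carry_out:
  commands:
    - [[25,0.1,0,-0.2,0,0,0],[25,0.25,0,-0.4,0,0,0],[25,0.25,0,-0.4,0,0,0],[25,0.25,0,-0.4,0,0,0],[25,0.25,0,-0.4,0,0,0]]

```text
time: 19.15
tool_pos: [566.7, 63.4, 134.7]
tcp_rot: [-180.0, 18.9, 171.4]
ft_force: [-3.8, -2.5, 17.1]
finger_gap: 33.4
```

```bash
python3 st.py
```

```text
19.15 [566.7  63.4 134.7] rel [  2.21   0.43 -26.88] F [ -2.3  -3.  -17.3] M [ 0.39  0.01 -0.02] [-179.99   18.94  171.42] 33.39771654029728
```

carry_out:
  commands:
    - [[25,0,0,0,0,0.15,0],[25,0,0,0,0,0.3,0],[25,0,0,0,0,0.3,0],[25,0,0,0,0,0.3,0],[25,0,0,0,0,0.3,0]]

```text
time: 19.77
tool_pos: [566.7, 63.4, 134.8]
tcp_rot: [-180.0, 18.6, 171.4]
ft_force: [-5.2, -3.0, 16.1]
finger_gap: 33.2
```

```bash
python3 st.py
```

```text
19.775 [566.7  63.4 134.8] rel [  2.15   0.41 -26.88] F [ -0.7  -3.7 -16.8] M [ 0.41 -0.18 -0.04] [-180.     18.64  171.42] 33.17408872307855
```

carry_out:
  commands:
    - [[25,0.1,-0.15,0,0,0,0],[25,0.1,-0.3,0,0,0,0],[25,0.1,-0.3,0,0,0,0],[25,0.1,-0.3,0,0,0,0],[25,0.1,-0.3,0,0,0,0]]

```text
time: 20.4
tool_pos: [566.7, 63.3, 134.8]
tcp_rot: [180.0, 18.7, 171.4]
ft_force: [-2.9, 0.1, 15.1]
finger_gap: 33.6
```

```bash
python3 st.py; python3 - <<'E'
from h import *; from bench import viewer
w=viewer.snapshot("wrist")[:,:,::-1]; t=viewer.snapshot("top")[:,:,::-1]
a=cv2.resize(w[120:290,150:360],(494,400),interpolation=cv2.INTER_CUBIC); b=cv2.resize(t[80:280,130:283],(306,400))
cv2.imwrite("pics/c8.png",np.hstack([a,b]))
E
```

```text
20.4 [566.7  63.3 134.8] rel [  2.16   0.37 -26.89] F [ -2.1  -0.3 -15.2] M [ 0.22 -0.18 -0.07] [179.98  18.66 171.42] 33.64246498951719
```

View pics/c8.png

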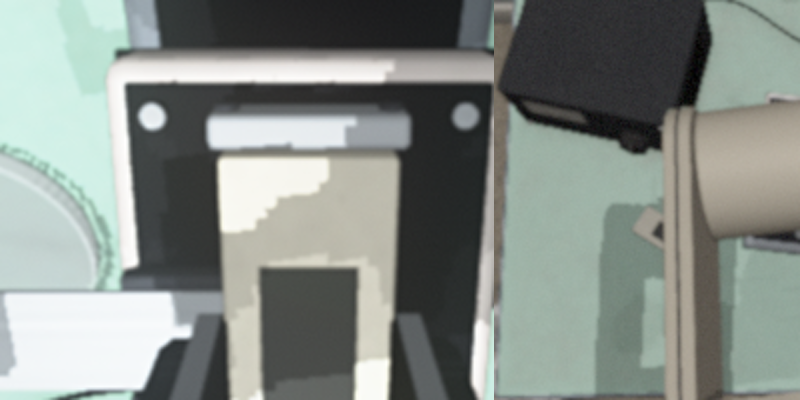

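The plate is centred under the ledge (plate 218–400, ledge 207–411, both about 309) and against it. Forces are steady, and the second plate and the petri dish are where they were. Handing in.

```bash
python3 -c "
from bench import r
print(r.hand_in())"; python3 st.py
```

```text
the job is handed in; nothing more can be done
None
the job is handed in; nothing more can be done
```

The job is handed in at about 20 s. The shutter is open, and the leftmost ivory plate is gripped and held pressed on the port against the ledge.

- **Shutter:** I drew the tab out until it hit a hard stop. It stopped at y = -16.5 mm, where the fully open position was expected, and the aperture was visibly clear afterwards. I pulled about 44 N against the stop for a moment, then backed off.
- **Plate position:** It lies window up, long side up the slope. In the last wrist picture its centre line matches the ledge's within about a pixel. The last forces were about 15 N onto the port and 2 N against the ledge.
- **Pins:** I could not see or read the pins. I judge them home because the plate stopped at the same depth (within 0.1 mm) at 8, 12, 15, 17, 24 and 35 N. The moments were roughly balanced along and across the plate, within the noise of the readings.
- **Disagreements:** The three-camera estimate put the port surface about 5 mm lower than where contact came. A two-view triangulation of the port's centre circle fitted the contact better. Because of this, the first touch briefly reached about 35 N along the port normal before I eased it.
- **Head and bystanders:** I saw no change in the head's tilt, and the things visible in the last pictures had not moved. I did not check all the bystanders again after placing the plate.

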